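# Turn the tabbed leaf of the recipe binder

### The arm

A 6-joint arm with a two-finger parallel gripper is mounted at the origin on the work surface. World frame = base frame: x ahead of the robot, y to its left, z up, the work surface at z = 0. Lengths are in m, angles in rad, forces in N, time in s.
With the tool pointing down it reaches from about 0.3 to 0.875 m from the base axis. Payload 6.4 kg.
Tool frame: the origin (TCP) lies midway between the tips of the shut fingers; the grasp point (between the pads) lies 19 mm behind it (bot.hold_point_z is the distance from the TCP to the grasp point, in m); z points along the fingers, y is the line along which they close (so a half turn about z gives the same grasp; the last joint's range is limited). The gripper opens to 85 mm and grips with 20 to 120 N. Pads are 22 mm wide; open, the fingers measure 114 mm over their backs; the gripper's body (76 mm by 85 mm) begins 54 mm behind the grasp point. The pads swing forward as they close: fully open they stand 13 mm farther back than shut.
Start: joints at [0.998, 0.181, 1.607, -0, 1.354, -0.206], TCP at [0.206, 0.537, 0.231] pointing down, gripper open.
Joint ranges: [-2.99, 2.99], [-0.89, 2.07], [0.3, 2.58], [-1.14, 4.28], [0, 2.63], [-3.12, 3.12]. Speed limits (rad/s): [2.57, 2.57, 3.01, 3.14, 3.14, 3.14].

### API

Orientations are given as a unit quaternion [x, y, z, w].
In Python, from station import bot, read_camera, calibration, spotter gives the robot as it stands.
- The arm moves only by the tool move_arm, never from a script. Its argument "rows" is a list of rows, each an object of numbers: "tx", "ty", "tz": the shift along the tool's x, y, z in cm; "rx", "ry", "rz": the turn, a rotation vector about the tool's x, y, z in degrees. In form: [{"tx": .., "ty": .., "tz": .., "rx": .., "ry": .., "rz": ..}, ...]. A call has 1 to 20 rows; each row shifts and turns the commanded pose from where the row before left it, along the tool's axes as they then stand; what a row does not reach is not made up. A row lasts 1/10 s, in which the tool goes at most 50 mm and 8.59 degrees, less where a joint would pass 70% of its speed; a pose out of reach is approached as far as the arm can. A call with a gripper value outside its range is refused whole. "grip" is the finger opening in cm, from 0 to 8.54, set as the call begins (left out, the last holds). The fingers move at their own pace and stop on an object; "squeeze" is the grip in N (left out, the last holds). Time passes only in rows, so rows that do not move let the fingers close. It gives the time, the measured TCP pose, the force, the opening and the grip force at its end, in the units of the state.
- bot.get_state(): the state, without advancing time (a new reading comes with each control period).
- read_camera(name): name is "scene" or "top" or "wrist"; returns the picture (384x512x3 uint8, blue, green, red); there is no depth.
- calibration(name): a dict with "vfov" (degrees; the focal length in pixels is half the picture's height over the tangent of half this angle, whatever the lens; pixels are square), "cx", "cy" (the principal point, pixels), "world_to_cam" (4x4, takes a point from world to camera coordinates); the wrist camera has in their place "mount" (4x4, takes a point from camera to tool coordinates, whose origin is the TCP and whose axes are the flange's). Camera axes: x right, y down, z forward; pixel columns grow to the right and rows downward; lengths in m; the calibration is good to about 2 mm. A picture is of the moment at which its call begins: read the wrist's pose just before it. calibration takes no time and is no camera call.
- bot.finish_job(): hands the job in; it is judged then, once.
Trained networks look in the newest picture that a camera, given by its name, has taken for a name from the list of things; names that differ only in an ending like _2 or _b are one class to them, and where a whole thing is asked for, a point or a joint stands for the part that bears it (a point fixed in the world has none). Each returns a list of dicts, best first, with "conf" (0 to 1); they miss things now and then, are a little off and sometimes report something else, mostly with a low value. They report only what shows in the picture. A call takes as long as a camera call.
- spotter.look_for(camera, name): "at" ([row, column] as shares, 0 to 1, of the picture: columns of its width, rows of its height, amid what is visible of it).
- spotter.regions_of(camera, name): "pixels" (384x512 bool, what is visible of it) and "at" ([row, column] as shares, 0 to 1, of the picture: columns of its width, rows of its height, amid what is visible of it).
- spotter.tip_of(camera, name): "at" ([row, column] as shares, 0 to 1, of the picture: columns of its width, rows of its height: a listed point, or the origin of a listed thing).
The state is a dict: "t": time; "qpos": joint angles; "dq": joint speeds; "joint_torque": joint torques, N m; "position": TCP position; "ee_rot": TCP orientation; "wrist_force": force on the tool from outside, world axes, zero at the start; "torque": the same for the moment, N m; "finger_gap": opening from 0.0 (shut) to 1.0 (fully open); "grip_force": force on a finger pad.
Only numpy, scipy, OpenCV 4.12 (cv2) and the standard library are available. Lean on these libraries where they do the work, as an engineer would, in place of code of your own. Each camera call takes 0.05 s, during which the arm holds its last target. There are 200 camera calls.

### The job

Turn the recipe binder to its next card: with your fingertips, push the top leaf, the one with the orange tab that stands a little open, up from underneath and over the rings, and press it down until it lies flat on the other side. Push gently and keep a finger on the leaf as it goes over: do not pinch it, flick it, or lift or shove the binder, and leave everything else on the board where it is. Finish with the hand clear of everything.

Things in the scene. Friction and masses are not known exactly. Their poses are not given: they have to be found in the camera images.
- book: Open ring binder lying loose on the board, 0.9 kg, green covers 180 mm along the spine by 300 mm, 3 mm thick. Origin: on the board under the middle of the spine. Its x axis runs along the spine, away from the robot at yaw 0; y points from the right half (y negative, where the leaf starts) to the left half (y positive, where it must end); z up.
- spine (a point): Middle of the leaf's hinge line, the centre of the rings, 32 mm straight above the binder's origin; the hinge line runs along the binder's x axis. Two steel rings, 50 mm across, stand at x = +/-50 mm; their tops are 57 mm above the board.
- leaf (a joint): Leaf angle, rad: 0 flat on the right half, pi/2 upright, pi flat on the left half. Starts ajar, 0.10 to 0.40. Stiff card 3 mm thick, 90 g, 170 mm along the spine, from 18 to 143 mm from the hinge line, mid-plane through it. Its holes bind on the rings: up to 1.5 N at the tab turns it, and it stays where it is left, neither falling nor springing back.
- tab (a point): Middle of the leaf's orange tab, 153 mm from the hinge line, at mid-thickness, midway along the spine. The tab is 50 mm wide along the spine, 3 mm thick, and reaches from 143 to 163 mm from the hinge line, so it overhangs the pile and covers with free space below it down to the board.
- left_pile (a point): Centre of the top of the left pile of cards, on which the leaf must come to lie, 77 mm from the spine and 30 mm above the board. Both piles are solid, 170 mm along the spine, from 14 to 140 mm from it. Fixed index tabs (blue and green right, grey left), 44 mm wide, stick out of the piles 12 to 18 mm above the board at x = +/-58 mm, to 159 mm from the spine; these do not turn.
- shaker: Glass salt shaker with a steel cap, 48 mm across, 86 mm tall, standing beyond the far right corner of the binder. Origin: centre of its underside. Leave alone.
- tasting_spoon: Wooden tasting spoon, 220 mm long, lying just beyond the far edge of the binder. Origin: underside, at its middle. Leave alone.
- plate: White enamel plate, 210 mm across, 22 mm tall, to the right of the binder. Origin: centre of its underside. Leave alone.
- bowl: Purple plastic bowl, 150 mm across, 65 mm tall, to the left, near the robot. Origin: centre of its underside. Leave alone.
- slotted_spoon: Stainless slotted spoon, about 290 mm long, lying flat to the right, near the robot. Origin: underside, near its middle. Leave alone.
- timer: White kitchen timer, 70 by 70 by 22 mm, lying to the left of the binder. Origin: centre of its underside. Leave alone.
- herb_jar: Green glass herb jar with a steel lid, 54 mm across, 100 mm tall, beyond the binder on the left. Origin: centre of its underside. Leave alone.

How it is judged:
By the outcome, as a careful person would: the job done as asked, in the order asked, and still so for the second after the job is handed in, with the robot touching nothing.
It also fails if it takes over 45 s, if anything falls off the work surface, if the arm or the gripper's body presses on something with over 40 N, if the wrist force passes 120 N, or if a joint passes its speed limit or range.

## Working session

There is one attempt and no reset: what is moved stays moved. The work goes in short steps, Python scripts to look and compute and a tool call to move; the robot and the scene stay as the last step left them, time stands still between calls to the robot, and variables do not carry over. Pictures are saved under pics/ and viewed, at most 12 in all, crops included, and the job is handed in when it is done.

Besides the shell and the picture viewer there is one more tool, called after ">>>" as a command line: name --argument value ..., lists and objects as JSON in quotes. move_arm: Moves the arm, as the interface text tells. Its arguments: {"type":"object","properties":{"rows":{"type":"array"},"grip":{"type":"number"},"squeeze":{"type":"number"}},"required":["rows"]}

```bash
mkdir -p pics; ls; cat > h.py <<'E'
import numpy as np, cv2
from station import bot, read_camera, calibration, spotter
from scipy.spatial.transform import Rotation as R
def cam(n):
    c=calibration(n); f=192/np.tan(np.radians(c["vfov"])/2)
    if "world_to_cam" in c: W=np.array(c["world_to_cam"])
    else:
        s=bot.get_state(); T=np.eye(4); T[:3,:3]=R.from_quat(s["ee_rot"]).as_matrix(); T[:3,3]=s["position"]
        W=np.linalg.inv(T@np.array(c["mount"]))
    return f,c["cx"],c["cy"],W
def ray(C,r,c,z):
    f,cx,cy,W=C; d=W[:3,:3].T@np.array([(c-cx)/f,(r-cy)/f,1]); o=-W[:3,:3].T@W[:3,3]
    return o+d*(z-o[2])/d[2]
def proj(C,p):
    f,cx,cy,W=C; q=W[:3,:3]@np.asarray(p)+W[:3,3]; return np.array([cy+f*q[1]/q[2],cx+f*q[0]/q[2]])
E
python3 - <<'E'
from h import *
s=bot.get_state(); print(s)
for n in ["top","scene"]:
    im=read_camera(n); cv2.imwrite(f"pics/{n}0.png",im); C=cam(n); print(n,C)
    for k,z in [("spine",.032),("book",0),("tab",.06),("left_pile",.03),("plate",0),("shaker",0),("herb_jar",0),("timer",0),("tasting_spoon",0)]:
        o=spotter.tip_of(n,k)[:1]
        for a in o:
            r,c=a["at"][0]*384,a["at"][1]*512; print(k,round(a["conf"],2),round(r,1),round(c,1),ray(C,r,c,z).round(4))
E
```

```text
pics
{'t': 0.0, 'qpos': array([ 9.97675776e-01,  1.81544522e-01,  1.60801415e+00,  1.25305700e-05,
        1.35380863e+00, -2.06259754e-01]), 'dq': array([-9.90212386e-05, -1.71227341e-03, -1.12492603e-03, -1.78562082e-03,
       -1.29016949e-03, -4.72087483e-04]), 'joint_torque': array([ 6.05646583e-04, -4.44853055e+01, -3.51358116e+01,  1.07265837e-04,
        8.68485309e-03,  9.66248138e-06]), 'position': array([0.20589424, 0.53627544, 0.23037923]), 'ee_rot': array([ 1.82404749e-01,  9.83223128e-01, -8.18475359e-04, -3.42754866e-04]), 'wrist_force': array([ 0.17173329,  0.41932719, -0.44468022]), 'torque': array([-0.00879635,  0.00788657, -0.02247033]), 'grip_force': 0.0, 'finger_gap': 1.000845658142675}
top (np.float64(458.4559663458868), 260.398202808339, 187.8546199580561, array([[-0.00653433, -0.99997322, -0.00329623, -0.03546861],
       [-0.99566069,  0.00681208, -0.0928083 ,  0.5652863 ],
       [ 0.09282827,  0.00267549, -0.99567854,  1.35848712],
       [ 0.        ,  0.        ,  0.        ,  1.        ]]))
spine 0.72 190.1 131.2 [0.5603 0.3496 0.032 ]
book 0.98 202.5 26
[... 339 characters left out ...]
157.1 244.1 [0.6635 0.0106 0.    ]
scene (np.float64(455.0110463189315), 251.1400503208877, 195.8022417177059, array([[-0.84507965,  0.53459746, -0.0067772 ,  0.46176511],
       [ 0.45349163,  0.71004028, -0.53869113, -0.19789597],
       [-0.28317083, -0.45831032, -0.84247607,  1.73912725],
       [ 0.        ,  0.        ,  0.        ,  1.        ]]))
spine 0.59 191.9 246.5 [ 0.5305 -0.0551  0.032 ]
tab 0.69 158.3 217.8 [ 0.5503 -0.2168  0.06  ]
left_pile 0.64 204.6 266.3 [0.5002 0.0245 0.03  ]
plate 0.93 137.5 168.7 [ 0.6407 -0.4486  0.    ]
herb_jar 0.77 315.4 265.6 [0.7084 0.3385 0.    ]
timer 0.85 291.3 305.5 [0.561  0.3413 0.    ]
tasting_spoon 0.49 229.6 220.0 [0.6765 0.0081 0.    ]
```

View pics/top0.png

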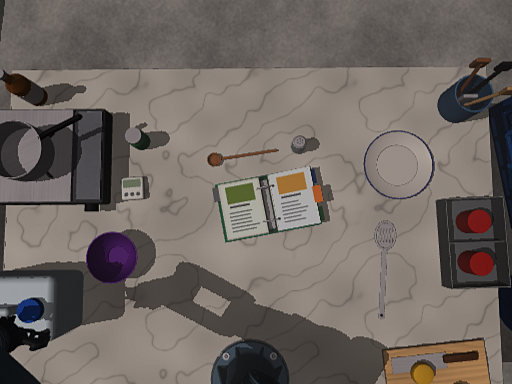

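View pics/scene0.png

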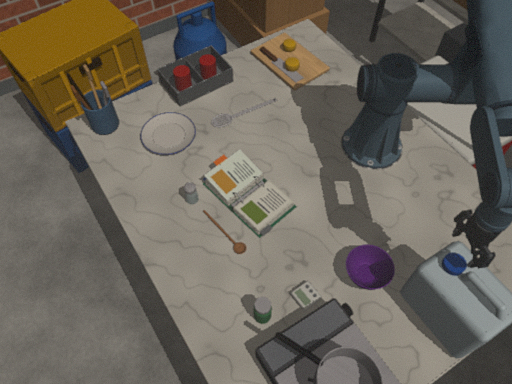

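Top view: the binder's spine runs from about (row 180, col 262) to (234, 272), and the tab is at (194, 318). The yaw is about +0.18. I'll refine the pose with a model fit.

```bash
python3 - <<'E'
from h import *
from scipy.optimize import least_squares
print([d for d in dir(bot) if d[0]!='_'])
pts={}
for n in ["top","scene"]:
    C=cam(n); im=read_camera(n)
    for k in ["tab","book"]:
        m=spotter.regions_of(n,k)[0]; print(n,k,m["conf"],m["pixels"].sum(),m["at"])
        if k=="book":
            b=m["pixels"].astype(np.uint8)
    hsv=cv2.cvtColor(im,cv2.COLOR_BGR2HSV)
    g=cv2.inRange(hsv,(5,150,120),(18,255,255)); 
    N,l,st,ce=cv2.connectedComponentsWithStats(g)
    print([(st[i].tolist(),ce[i].round(1).tolist()) for i in range(1,N) if st[i,4]>20])
    r,c=np.where(b); x0,y0,x1,y1=c.min()-12,r.min()-12,c.max()+12,r.max()+12
    k=4; cr=cv2.resize(im[y0:y1,x0:x1],None,fx=k,fy=k,interpolation=cv2.INTER_CUBIC)
    cn=cv2.findContours(b,0,2)[0]; cn=max(cn,key=cv2.contourArea)
    print("crop",x0,y0,"box",cv2.boxPoints(cv2.minAreaRect(cn)).round(1).tolist())
    cv2.imwrite(f"pics/{n}_crop.png",cr)
E
```

```text
['PlanningError', 'finish_job', 'get_state', 'hold_point_z']
top tab 0.83 2427 [0.5164, 0.5785]
top book 0.59 5966 [0.526, 0.5199]
[([276, 172, 31, 22, 459], [291.1, 182.8]), ([312, 185, 11, 17, 135], [317.3, 193.1])]
crop 201 155 box [[211.10000610351562, 185.10000610351562], [316.20001220703125, 163.3000030517578], [328.29998779296875, 221.60000610351562], [223.3000030517578, 243.39999389648438]]
scene tab 0.92 1627 [0.4461, 0.45]
scene book 0.64 4239 [0.4961, 0.4859]
[([214, 155, 13, 10, 55], [219.8, 159.7]), ([212, 170, 24, 23, 240], [223.4, 181.0])]
crop 192 137 box [[196.89999389648438, 178.8000030517578], [232.5, 141.8000030517578], [297.6000061035156, 204.3000030517578], [262.1000061035156, 241.3000030517578]]
```

View pics/top_crop.png

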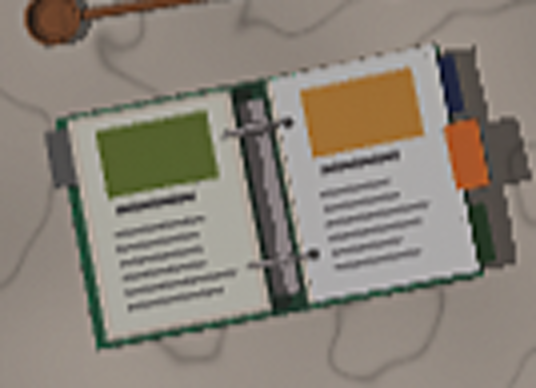

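View pics/scene_crop.png

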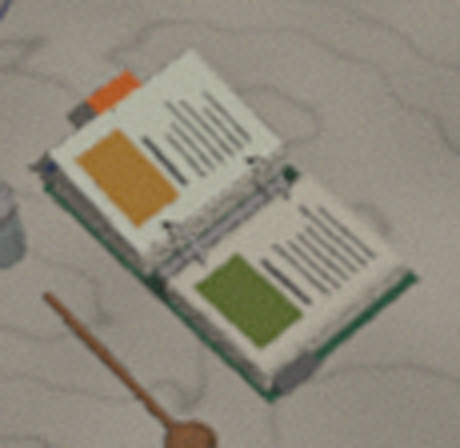

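```bash
python3 - <<'E'
from h import *
from scipy.optimize import least_squares
obs=[("top",185,216.5,"b",.09,.15),("top",241.75,226,"b",-.09,.15),("top",175.5,263.5,"b",.09,0),("top",233,273.5,"b",-.09,0),
("top",193.1,317.3,"l",0,.153),("top",166.25,310,"l",.085,.143),("top",223.25,321,"l",-.085,.143),
("scene",159.7,219.8,"l",0,.153),("scene",149.5,240.75,"l",-.085,.143),("scene",176.2,204.5,"l",.085,.143),
("scene",236.5,259.5,"b",.09,.15),("scene",205.75,295.75,"b",-.09,.15)]
Cs={n:cam(n) for n in("top","scene")}
def P(p,k,u,v):
    x,y,w,a=p
    q=np.array([u,v,.003]) if k=="b" else np.array([u,-v*np.cos(a),.032+v*np.sin(a)])
    c,s=np.cos(w),np.sin(w); return np.array([x+c*q[0]-s*q[1],y+s*q[0]+c*q[1],q[2]])
f=lambda p:np.concatenate([proj(Cs[o[0]],P(p,*o[3:]))-o[1:3] for o in obs])
s=least_squares(f,[.52,-.055,.18,.2],loss="soft_l1"); print(s.x.round(4)); print(f(s.x).reshape(-1,2).round(1).tolist())
print("tab",P(s.x,"l",0,.153).round(4),"edge",P(s.x,"l",0,.163).round(4))
E
```

```text
[ 0.5172 -0.0626  0.1768  0.1077]
[[-0.8, -1.7], [0.4, -0.9], [-0.1, -0.7], [0.1, 0.1], [0.7, 1.5], [0.3, -0.1], [-0.5, 0.0], [0.6, 0.4], [-0.0, -1.2], [-1.0, -0.8], [-0.5, -0.6], [-0.8, 0.8]]
tab [ 0.544  -0.2124  0.0484] edge [ 0.5457 -0.2222  0.0495]
```

```bash
cat >> h.py <<'E'
import json,sys
BX,BY,BW=.5172,-.0626,.1768
def pose(yb,z,phi,xb=0.):
    """world pose from book coords, phi degrees below horizontal (90=down), tool y along book x"""
    c,s=np.cos(BW),np.sin(BW); F=np.radians(phi)
    B=np.array([[c,-s,0],[s,c,0],[0,0,1]])
    d=np.array([0,np.cos(F),-np.sin(F)]); e=np.array([0,np.sin(F),np.cos(F)])
    return B@np.array([xb,yb,z])+[BX,BY,0], R.from_matrix(B@np.column_stack([e,np.cross(d,e),d]))
def book(p):
    c,s=np.cos(BW),np.sin(BW); q=np.asarray(p)-[BX,BY,0]; return np.array([c*q[0]+s*q[1],-s*q[0]+c*q[1],q[2]])
def now():
    s=bot.get_state(); return np.array(s["position"]),R.from_quat(s["ee_rot"])
def rows(wps,start=None):
    """wps: list of (pos,rot), one per row"""
    p,r=start or now(); out=[]
    for P,Q in wps:
        t=(r.inv().apply(P-p)*100).round(1); w=np.degrees((r.inv()*Q).as_rotvec()).round(1)
        out.append({k:float(v) for k,v in zip(["tx","ty","tz","rx","ry","rz"],[*t,*w]) if v})
        p=p+r.apply(t/100); r=r*R.from_rotvec(np.radians(w))
    print(json.dumps(out)); print("ends",book(p).round(4),len(out)); return p,r
def line(target,n,start=None):
    from scipy.spatial.transform import Slerp
    p,r=start or now(); S=Slerp([0,1],R.concatenate([r,target[1]]))
    return [(p+(target[0]-p)*i/n,S(i/n)) for i in range(1,n+1)]
def show():
    s=bot.get_state(); r=R.from_quat(s["ee_rot"]).as_matrix(); 
    print("t",round(s["t"],2),"book",book(s["position"]).round(4),"phi",np.degrees(np.arcsin(-r[2,2])).round(1),"q",s["qpos"].round(2),"F",s["wrist_force"].round(2))
E
python3 - <<'E'
from h import *
rows(line(pose(-.30,.27,60),20))
E
```

```text
[{"tx": -3.3, "ty": -3.5, "tz": -0.2, "rx": -0.8, "ry": 1.4, "rz": 2.9}, {"tx": -3.5, "ty": -3.4, "tz": -0.3, "rx": -0.7, "ry": 1.3, "rz": 2.8}, {"tx": -3.6, "ty": -3.1, "tz": -0.5, "rx": -0.8, "ry": 1.4, "rz": 2.9}, {"tx": -3.8, "ty": -3.0, "tz": -0.5, "rx": -0.8, "ry": 1.4, "rz": 2.9}, {"tx": -3.9, "ty": -2.8, "tz": -0.8, "rx": -0.8, "ry": 1.3, "rz": 2.9}, {"tx": -4.0, "ty": -2.6, "tz": -0.8, "rx": -0.7, "ry": 1.4, "rz": 2.8}, {"tx": -4.1, "ty": -2.3, "tz": -1.0, "rx": -0.8, "ry": 1.4, "rz": 2.9}, {"tx": -4.2, "ty": -2.1, "tz": -1.1, "rx": -0.8, "ry": 1.3, "rz": 2.9}, {"tx": -4.2, "ty": -1.9, "tz": -1.2, "rx": -0.7, "ry": 1.4, "rz": 2.9}, {"tx": -4.4, "ty": -1.7, "tz": -1.3, "rx": -0.8, "ry": 1.3, "rz": 2.8}, {"tx": -4.4, "ty": -1.4, "tz": -1.5, "rx": -0.8, "ry": 1.4, "rz": 2.9}, {"tx": -4.4, "ty": -1.2, "tz": -1.6, "rx": -0.7, "ry": 1.4, "rz": 2.9}, {"tx": -4.4, "ty": -1.0, "tz": -1.7, "rx": -0.8, "ry": 1.3, "rz": 2.8}, {"tx": -4.4, "ty": -0.7, "tz": -1.8, "rx": -0.8, "ry": 1.4, "rz": 2.9}, {"tx": -4.4, "ty": -0.4, "tz": -2.0, "rx": -0.8, "ry": 1.4, "rz": 2.9}, {"tx": -4.4, "ty": -0.2, "tz": -2.1, "rx": -0.7, "ry": 1.3, "rz": 2.9}, {"tx": -4.3, "tz": -2.1, "rx": -0.8, "ry": 1.4, "rz": 2.8}, {"tx": -4.3, "ty": 0.3, "tz": -2.3, "rx": -0.8, "ry": 1.4, "rz": 2.9}, {"tx": -4.1, "ty": 0.5, "tz": -2.3, "rx": -0.7, "ry": 1.3, "rz": 2.9}, {"tx": -4.1, "ty": 0.8, "tz": -2.5, "rx": -0.8, "ry": 1.4, "rz": 2.9}]
ends [ 2.000e-04 -2.998e-01  2.704e-01] 20
```

>>> move_arm --rows '[{"tx": -3.3, "ty": -3.5, "tz": -0.2, "rx": -0.8, "ry": 1.4, "rz": 2.9}, {"tx": -3.5, "ty": -3.4, "tz": -0.3, "rx": -0.7, "ry": 1.3, "rz": 2.8}, {"tx": -3.6, "ty": -3.1, "tz": -0.5, "rx": -0.8, "ry": 1.4, "rz": 2.9}, {"tx": -3.8, "ty": -3.0, "tz": -0.5, "rx": -0.8, "ry": 1.4, "rz": 2.9}, {"tx": -3.9, "ty": -2.8, "tz": -0.8, "rx": -0.8, "ry": 1.3, "rz": 2.9}, {"tx": -4.0, "ty": -2.6, "tz": -0.8, "rx": -0.7, "ry": 1.4, "rz": 2.8}, {"tx": -4.1, "ty": -2.3, "tz": -1.0, "rx": -0.8, "ry": 1.4, "rz": 2.9}, {"tx": -4.2, "ty": -2.1, "tz": -1.1, "rx": -0.8, "ry": 1.3, "rz": 2.9}, {"tx": -4.2, "ty": -1.9, "tz": -1.2, "rx": -0.7, "ry": 1.4, "rz": 2.9}, {"tx": -4.4, "ty": -1.7, "tz": -1.3, "rx": -0.8, "ry": 1.3, "rz": 2.8}, {"tx": -4.4, "ty": -1.4, "tz": -1.5, "rx": -0.8, "ry": 1.4, "rz": 2.9}, {"tx": -4.4, "ty": -1.2, "tz": -1.6, "rx": -0.7, "ry": 1.4, "rz": 2.9}, {"tx": -4.4, "ty": -1.0, "tz": -1.7, "rx": -0.8, "ry": 1.3, "rz": 2.8}, {"tx": -4.4, "ty": -0.7, "tz": -1.8, "rx": -0.8, "ry": 1.4, "rz": 2.9}, {"tx": -4.4, "ty": -0.4, "tz": -2.0, "rx": -0.8, "ry": 1.4, "rz": 2.9}, {"tx": -4.4, "ty": -0.2, "tz": -2.1, "rx": -0.7, "ry": 1.3, "rz": 2.9}, {"tx": -4.3, "tz": -2.1, "rx": -0.8, "ry": 1.4, "rz": 2.8}, {"tx": -4.3, "ty": 0.3, "tz": -2.3, "rx": -0.8, "ry": 1.4, "rz": 2.9}, {"tx": -4.1, "ty": 0.5, "tz": -2.3, "rx": -0.7, "ry": 1.3, "rz": 2.9}, {"tx": -4.1, "ty": 0.8, "tz": -2.5, "rx": -0.8, "ry": 1.4, "rz": 2.9}]' --grip 0

```text
invalid input at $.rows[16]: expected keys tx, ty, tz, rx, ry, rz
```

```bash
python3 - <<'E'
from h import *
show()
a=rows(line(pose(-.30,.20,20),12))
E
```

```text
t 1.3 book [-0.2007  0.6447  0.2313] phi 90.0 q [ 1.    0.18  1.61  0.    1.35 -0.21] F [-0.06 -0.3   0.13]
[{"tx": -5.5, "ty": -5.9, "tz": 0.3, "rx": -3.0, "ry": 5.3, "rz": 4.3}, {"tx": -5.9, "ty": -5.4, "tz": -0.6, "rx": -3.0, "ry": 5.3, "rz": 4.2}, {"tx": -6.2, "ty": -4.9, "tz": -1.4, "rx": -2.9, "ry": 5.3, "rz": 4.3}, {"tx": -6.4, "ty": -4.4, "tz": -2.2, "rx": -3.0, "ry": 5.2, "rz": 4.2}, {"tx": -6.5, "ty": -3.8, "tz": -3.0, "rx": -3.0, "ry": 5.3, "rz": 4.3}, {"tx": -6.3, "ty": -3.1, "tz": -3.8, "rx": -3.0, "ry": 5.3, "rz": 4.2}, {"tx": -6.2, "ty": -2.4, "tz": -4.5, "rx": -3.0, "ry": 5.3, "rz": 4.3}, {"tx": -6.0, "ty": -1.7, "tz": -5.2, "rx": -3.0, "ry": 5.3, "rz": 4.3}, {"tx": -5.5, "ty": -1.0, "tz": -5.8, "rx": -2.9, "ry": 5.3, "rz": 4.2}, {"tx": -5.0, "ty": -0.3, "tz": -6.3, "rx": -3.0, "ry": 5.3, "rz": 4.3}, {"tx": -4.4, "ty": 0.4, "tz": -6.8, "rx": -3.0, "ry": 5.2, "rz": 4.2}, {"tx": -3.7, "ty": 1.0, "tz": -7.0, "rx": -3.0, "ry": 5.3, "rz": 4.3}]
ends [-0.     -0.2999  0.1996] 12
```

All keys are required in each row, so I'll resend with them filled in.

>>> move_arm --rows '[{"tx": -3.3, "ty": -3.5, "tz": -0.2, "rx": -0.8, "ry": 1.4, "rz": 2.9}, {"tx": -3.5, "ty": -3.4, "tz": -0.3, "rx": -0.7, "ry": 1.3, "rz": 2.8}, {"tx": -3.6, "ty": -3.1, "tz": -0.5, "rx": -0.8, "ry": 1.4, "rz": 2.9}, {"tx": -3.8, "ty": -3.0, "tz": -0.5, "rx": -0.8, "ry": 1.4, "rz": 2.9}, {"tx": -3.9, "ty": -2.8, "tz": -0.8, "rx": -0.8, "ry": 1.3, "rz": 2.9}, {"tx": -4.0, "ty": -2.6, "tz": -0.8, "rx": -0.7, "ry": 1.4, "rz": 2.8}, {"tx": -4.1, "ty": -2.3, "tz": -1.0, "rx": -0.8, "ry": 1.4, "rz": 2.9}, {"tx": -4.2, "ty": -2.1, "tz": -1.1, "rx": -0.8, "ry": 1.3, "rz": 2.9}, {"tx": -4.2, "ty": -1.9, "tz": -1.2, "rx": -0.7, "ry": 1.4, "rz": 2.9}, {"tx": -4.4, "ty": -1.7, "tz": -1.3, "rx": -0.8, "ry": 1.3, "rz": 2.8}, {"tx": -4.4, "ty": -1.4, "tz": -1.5, "rx": -0.8, "ry": 1.4, "rz": 2.9}, {"tx": -4.4, "ty": -1.2, "tz": -1.6, "rx": -0.7, "ry": 1.4, "rz": 2.9}, {"tx": -4.4, "ty": -1.0, "tz": -1.7, "rx": -0.8, "ry": 1.3, "rz": 2.8}, {"tx": -4.4, "ty": -0.7, "tz": -1.8, "rx": -0.8, "ry": 1.4, "rz": 2.9}, {"tx": -4.4, "ty": -0.4, "tz": -2.0, "rx": -0.8, "ry": 1.4, "rz": 2.9}, {"tx": -4.4, "ty": -0.2, "tz": -2.1, "rx": -0.7, "ry": 1.3, "rz": 2.9}, {"tx": -4.3, "ty": 0, "tz": -2.1, "rx": -0.8, "ry": 1.4, "rz": 2.8}, {"tx": -4.3, "ty": 0.3, "tz": -2.3, "rx": -0.8, "ry": 1.4, "rz": 2.9}, {"tx": -4.1, "ty": 0.5, "tz": -2.3, "rx": -0.7, "ry": 1.3, "rz": 2.9}, {"tx": -4.1, "ty": 0.8, "tz": -2.5, "rx": -0.8, "ry": 1.4, "rz": 2.9}]' --grip 0

```text
t: 3.3
position: [0.5706, -0.3594, 0.2703]
ee_rot: [0.621, 0.74, 0.166, -0.199]
wrist_force: [0.2, -0.1, 1.2]
finger_gap: 0.003
grip_force: 0.0
```

```bash
sed -i 's/ if v})/})/' h.py; python3 - <<'E'
from h import *
show()
a=rows(line(pose(-.30,.20,20),12))
E
```

```text
t 3.3 book [ 0.0004 -0.3016  0.2703] phi 59.9 q [-0.86  0.67  0.95  0.28  1.97 -0.99] F [ 0.24 -0.14  1.21]
[{"tx": -0.3, "ty": -0.0, "tz": 0.5, "rx": 0.0, "ry": 3.3, "rz": -0.0}, {"tx": -0.3, "ty": -0.0, "tz": 0.5, "rx": 0.0, "ry": 3.4, "rz": -0.0}, {"tx": -0.3, "ty": -0.0, "tz": 0.5, "rx": 0.0, "ry": 3.3, "rz": -0.0}, {"tx": -0.4, "ty": -0.0, "tz": 0.4, "rx": 0.0, "ry": 3.3, "rz": -0.0}, {"tx": -0.4, "ty": -0.0, "tz": 0.5, "rx": 0.0, "ry": 3.3, "rz": -0.1}, {"tx": -0.4, "ty": -0.0, "tz": 0.4, "rx": 0.1, "ry": 3.4, "rz": 0.0}, {"tx": -0.5, "ty": -0.0, "tz": 0.4, "rx": -0.0, "ry": 3.3, "rz": 0.0}, {"tx": -0.4, "ty": -0.0, "tz": 0.3, "rx": -0.0, "ry": 3.3, "rz": 0.0}, {"tx": -0.5, "ty": -0.0, "tz": 0.4, "rx": -0.0, "ry": 3.4, "rz": -0.0}, {"tx": -0.5, "ty": -0.0, "tz": 0.3, "rx": -0.0, "ry": 3.3, "rz": -0.0}, {"tx": -0.5, "ty": -0.0, "tz": 0.2, "rx": -0.0, "ry": 3.3, "rz": -0.0}, {"tx": -0.5, "ty": -0.0, "tz": 0.3, "rx": -0.0, "ry": 3.3, "rz": -0.1}]
ends [ 0.0003 -0.2997  0.2004] 12
```

>>> move_arm --rows '[{"tx": -0.3, "ty": 0, "tz": 0.5, "rx": 0, "ry": 3.3, "rz": 0}, {"tx": -0.3, "ty": 0, "tz": 0.5, "rx": 0, "ry": 3.4, "rz": 0}, {"tx": -0.3, "ty": 0, "tz": 0.5, "rx": 0, "ry": 3.3, "rz": 0}, {"tx": -0.4, "ty": 0, "tz": 0.4, "rx": 0, "ry": 3.3, "rz": 0}, {"tx": -0.4, "ty": 0, "tz": 0.5, "rx": 0, "ry": 3.3, "rz": 0}, {"tx": -0.4, "ty": 0, "tz": 0.4, "rx": 0, "ry": 3.4, "rz": 0}, {"tx": -0.5, "ty": 0, "tz": 0.4, "rx": 0, "ry": 3.3, "rz": 0}, {"tx": -0.4, "ty": 0, "tz": 0.3, "rx": 0, "ry": 3.3, "rz": 0}, {"tx": -0.5, "ty": 0, "tz": 0.4, "rx": 0, "ry": 3.4, "rz": 0}, {"tx": -0.5, "ty": 0, "tz": 0.3, "rx": 0, "ry": 3.3, "rz": 0}]'

```text
t: 4.3
position: [0.5698, -0.3563, 0.2111]
ee_rot: [0.546, 0.652, 0.338, -0.403]
wrist_force: [0.1, 0.0, 0.2]
finger_gap: -0.0
grip_force: 0.0
```

```bash
python3 - <<'E'
from h import *
show()
cv2.imwrite("pics/wrist1.png",read_camera("wrist")); C=cam("wrist"); print(C[0],C[1],C[2])
for a in spotter.tip_of("wrist","tab"): print(a["conf"],a["at"][0]*384,a["at"][1]*512)
for n,a in [("tab",.1),("tab",.2)]:
    p,_=pose(-.153*np.cos(a),.032+.153*np.sin(a),0); print(a,proj(C,p))
E
```

```text
t 4.3 book [ 1.000e-04 -2.984e-01  2.111e-01] phi 26.5 q [-0.93  1.08  0.65  0.61  2.37 -0.88] F [0.09 0.03 0.17]
288.8925461471621 255.73232833504926 194.54835498065788
0.85 224.4096 256.2048
0.1 [233.51385074 256.85256181]
0.2 [224.20103184 256.82764271]
```

View pics/wrist1.png

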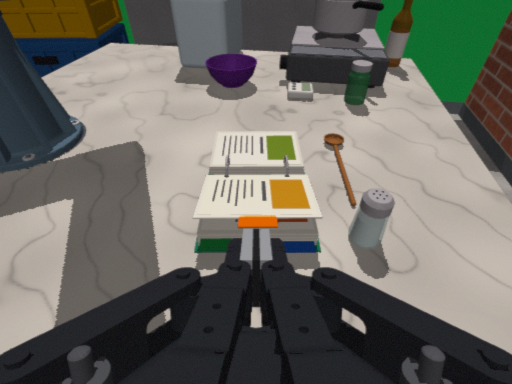

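```bash
python3 - <<'E'
from h import *
C=cam("wrist")
for nm,x,y,z in [("cover R -",-.09,-.15,.0),("cover R +",.09,-.15,0),("pile L far+",.085,.14,.03),("pileL far-",-.085,.14,.03),("ringtop",.05,0,.057),("ringtop-",-.05,0,.057)]:
    print(nm,proj(C,pose(y,z,0,x)[0]).round(1))
for a in (.1,.15,.2,.25):
    print(a,[proj(C,pose(-v*np.cos(a),.032+v*np.sin(a),0,x)[0]).round(1).tolist() for v,x in ((.018,.085),(.143,.085),(.143,-.085),(.163,.025),(.163,-.025))])
im=cv2.imread("pics/wrist1.png")[120:260,180:340]; cv2.imwrite("pics/w1c.png",cv2.resize(im,None,fx=5,fy=4.2,interpolation=2)[:600])
E
```

```text
cover R - [254.1 192.7]
cover R + [253.6 321.1]
pile L far+ [130.8 297. ]
pileL far- [131.2 215.3]
ringtop [158.7 286.5]
ringtop- [159.  226.2]
0.1 [[176.3, 307.5], [227.3, 321.5], [227.9, 192.2], [238.3, 276.7], [238.5, 237.0]]
0.15 [[175.8, 307.6], [223.2, 322.1], [223.7, 191.5], [233.5, 277.0], [233.7, 236.8]]
0.2 [[175.4, 307.6], [218.7, 322.8], [219.3, 190.8], [228.3, 277.2], [228.5, 236.5]]
0.25 [[174.9, 307.7], [214.1, 323.4], [214.6, 190.2], [222.8, 277.4], [223.0, 236.3]]
```

View pics/w1c.png

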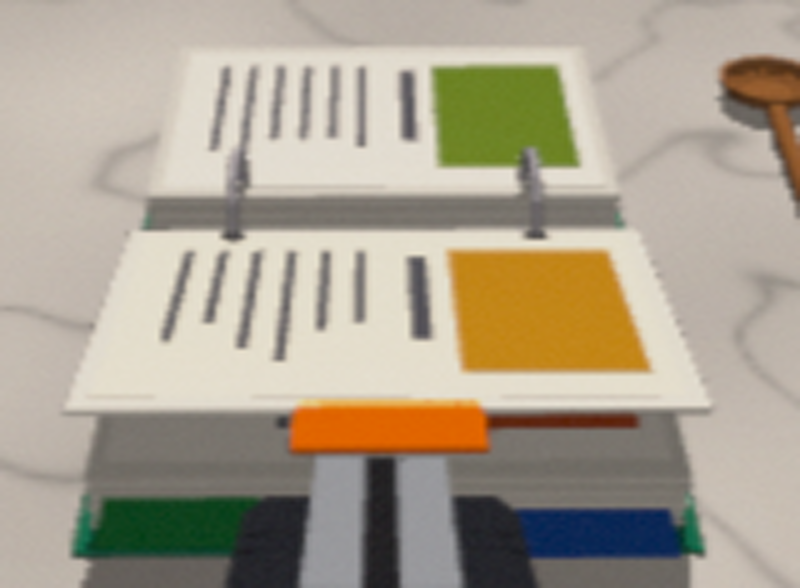

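The tab's front edge is at row 227, cols 238–278, and the leaf corners are at row 217. That puts the leaf angle at about 0.21, with the lateral alignment good. Next I slide the tip under the tab.

```bash
python3 - <<'E'
from h import *
w=line(pose(-.198,.060,24),8); w+=line(pose(-.1525,.040,24),5,w[-1])
rows(w)
E
```

```text
[{"tx": -1.1, "ty": 0.0, "tz": 1.9, "rx": 0.0, "ry": 0.3, "rz": -0.0}, {"tx": -1.1, "ty": 0.0, "tz": 2.0, "rx": 0.0, "ry": 0.3, "rz": -0.1}, {"tx": -1.1, "ty": 0.0, "tz": 1.9, "rx": 0.0, "ry": 0.3, "rz": 0.0}, {"tx": -1.2, "ty": 0.0, "tz": 1.9, "rx": 0.0, "ry": 0.3, "rz": -0.0}, {"tx": -1.1, "ty": 0.1, "tz": 1.9, "rx": 0.0, "ry": 0.3, "rz": -0.0}, {"tx": -1.2, "ty": -0.0, "tz": 1.9, "rx": 0.0, "ry": 0.3, "rz": -0.1}, {"tx": -1.1, "ty": -0.0, "tz": 1.9, "rx": 0.0, "ry": 0.3, "rz": -0.0}, {"tx": -1.2, "ty": -0.0, "tz": 1.9, "rx": 0.0, "ry": 0.2, "rz": -0.0}, {"tx": 0.0, "ty": -0.0, "tz": 1.0, "rx": 0.0, "ry": 0.0, "rz": -0.0}, {"tx": 0.0, "ty": -0.0, "tz": 1.0, "rx": 0.0, "ry": 0.0, "rz": -0.0}, {"tx": 0.0, "ty": -0.0, "tz": 1.0, "rx": 0.0, "ry": 0.0, "rz": -0.0}, {"tx": 0.0, "ty": -0.0, "tz": 1.0, "rx": 0.0, "ry": 0.0, "rz": -0.0}, {"tx": 0.0, "ty": -0.0, "tz": 1.0, "rx": 0.0, "ry": 0.0, "rz": -0.0}]
ends [ 0.0002 -0.1528  0.0397] 13
```

>>> move_arm --rows '[{"tx": -1.1, "ty": 0, "tz": 1.9, "rx": 0, "ry": 0.3, "rz": 0}, {"tx": -1.1, "ty": 0, "tz": 2.0, "rx": 0, "ry": 0.3, "rz": -0.1}, {"tx": -1.1, "ty": 0, "tz": 1.9, "rx": 0, "ry": 0.3, "rz": 0}, {"tx": -1.2, "ty": 0, "tz": 1.9, "rx": 0, "ry": 0.3, "rz": 0}, {"tx": -1.1, "ty": 0.1, "tz": 1.9, "rx": 0, "ry": 0.3, "rz": 0}, {"tx": -1.2, "ty": 0, "tz": 1.9, "rx": 0, "ry": 0.3, "rz": -0.1}, {"tx": -1.1, "ty": 0, "tz": 1.9, "rx": 0, "ry": 0.3, "rz": 0}, {"tx": -1.2, "ty": 0, "tz": 1.9, "rx": 0, "ry": 0.2, "rz": 0}, {"tx": 0, "ty": 0, "tz": 1.0, "rx": 0, "ry": 0, "rz": 0}, {"tx": 0, "ty": 0, "tz": 1.0, "rx": 0, "ry": 0, "rz": 0}, {"tx": 0, "ty": 0, "tz": 1.0, "rx": 0, "ry": 0, "rz": 0}, {"tx": 0, "ty": 0, "tz": 1.0, "rx": 0, "ry": 0, "rz": 0}, {"tx": 0, "ty": 0, "tz": 1.0, "rx": 0, "ry": 0, "rz": 0}, {"tx": 0, "ty": 0, "tz": 0, "rx": 0, "ry": 0, "rz": 0}]'

```text
t: 5.8
position: [0.5453, -0.2127, 0.0425]
ee_rot: [0.538, 0.645, 0.348, -0.416]
wrist_force: [-0.7, 0.0, -0.9]
finger_gap: -0.002
grip_force: 0.0
```

```bash
python3 - <<'E'
from h import *
show()
cv2.imwrite("pics/wrist2.png",read_camera("wrist"))
def wp(a,rho,phi):
    A=np.radians(a);F=np.radians(phi)
    # underside contact point at radius rho, tip upper corner there
    c=np.array([-rho*np.cos(A)+.0015*-np.sin(A),.032+rho*np.sin(A)-.0015*np.cos(A)])
    t=c-.011*np.array([np.sin(F),np.cos(F)]); return pose(t[0],t[1],phi)
# phi 24 up to a=30 then ramps to 50 at a=90
w=line(pose(-.152,.060,24),4)
s=w[-1]; w+=line(wp(24,.150,24),3,s)
for a in np.linspace(30,75,11): w.append(wp(a,.150-.008*(a-30)/45,24+(a-30)*.4))
rows(w)
E
```

```text
t 5.8 book [ 0.0013 -0.1527  0.0425] phi 24.3 q [-0.85  1.07  1.08  0.55  2.02 -1.07] F [-0.68  0.01 -0.93]
[{"tx": 0.4, "ty": -0.0, "tz": -0.1, "rx": -0.0, "ry": 0.1, "rz": 0.0}, {"tx": 0.4, "ty": -0.1, "tz": -0.2, "rx": -0.0, "ry": 0.1, "rz": 0.1}, {"tx": 0.4, "ty": -0.0, "tz": -0.1, "rx": -0.0, "ry": 0.1, "rz": 0.0}, {"tx": 0.4, "ty": -0.0, "tz": -0.2, "rx": -0.0, "ry": 0.1, "rz": 0.1}, {"tx": 0.8, "ty": -0.0, "tz": 0.0, "rx": -0.0, "ry": -0.0, "rz": -0.0}, {"tx": 0.8, "ty": -0.0, "tz": 0.1, "rx": -0.0, "ry": -0.0, "rz": -0.0}, {"tx": 0.8, "ty": -0.0, "tz": -0.0, "rx": -0.0, "ry": -0.0, "rz": -0.0}, {"tx": 1.6, "ty": -0.0, "tz": 0.0, "rx": -0.0, "ry": -0.0, "rz": -0.0}, {"tx": 1.1, "ty": -0.0, "tz": 0.2, "rx": -0.0, "ry": -1.8, "rz": -0.0}, {"tx": 1.2, "ty": -0.0, "tz": 0.3, "rx": -0.0, "ry": -1.8, "rz": -0.0}, {"tx": 1.1, "ty": -0.0, "tz": 0.3, "rx": -0.0, "ry": -1.8, "rz": -0.0}, {"tx": 1.1, "ty": -0.0, "tz": 0.3, "rx": -0.0, "ry": -1.8, "rz": -0.0}, {"tx": 1.0, "ty": -0.0, "tz": 0.5, "rx": -0.0, "ry": -1.8, "rz": -0.0}, {"tx": 1.1, "ty": -0.0, "tz": 0.4, "rx": -0.0, "ry": -1.8, "rz": -0.0}, {"tx": 1.0, "ty": -0.0, "tz": 0.5, "rx": -0.0, "ry": -1.8, "rz": -0.0}, {"tx": 0.9, "ty": -0.0, "tz": 0.6, "rx": -0.0, "ry": -1.8, "rz": -0.0}, {"tx": 1.0, "ty": -0.0, "tz": 0.5, "rx": -0.0, "ry": -1.8, "rz": -0.0}, {"tx": 0.9, "ty": -0.0, "tz": 0.7, "rx": -0.0, "ry": -1.8, "rz": -0.0}]
ends [ 0.0004 -0.0452  0.1604] 18
```

View pics/wrist2.png

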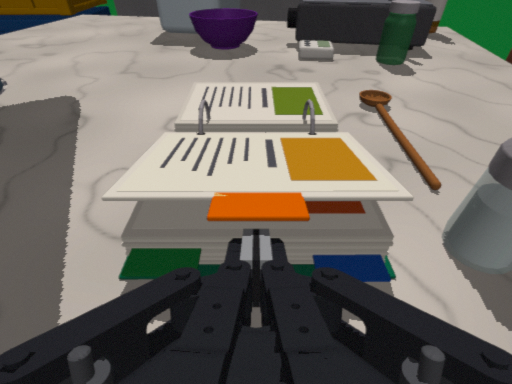

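The fingertip shows at (row 235, col 257), and the tab's front edge is at row 218. I'm not sure the tip is actually under it, so I'll check against the projections.

```bash
python3 - <<'E'
from h import *
C=cam("wrist"); b=book(now()[0]); F=np.radians(24.3)
for h in (0,.004,.011):
    e=np.array([np.sin(F),np.cos(F)])*h; print("tip",h,proj(C,pose(b[1]+e[0],b[2]+e[1],0,b[0])[0]).round(1))
for a in (.15,.2,.25,.3): print(a,[proj(C,pose(-v*np.cos(a)+d*np.sin(a)*-1,.032+v*np.sin(a)-d*np.cos(a),0,x)[0]).round(1).tolist() for v,x,d in ((.143,.085,0),(.163,.025,.0015),(.163,-.025,.0015))])
print([proj(C,pose(y,z,0,x)[0]).round(1).tolist() for x,y,z in ((.085,.14,.03),(-.085,.14,.03),(.08,-.159,.018),(-.08,-.159,.018),(.085,-.14,.03))])
s=bot.get_state();print(s["wrist_force"])
E
```

```text
tip 0 [243.8 256.7]
tip 0.004 [237.  256.7]
tip 0.011 [224.8 256.8]
0.15 [[214.5, 408.8], [240.1, 304.7], [239.8, 203.3]]
0.2 [[203.4, 412.3], [226.7, 306.2], [226.5, 201.8]]
0.25 [[191.5, 415.7], [212.1, 307.6], [211.8, 200.4]]
0.3 [[178.8, 418.8], [196.2, 309.0], [196.0, 199.0]]
[[82.8, 318.3], [82.4, 192.4], [279.5, 391.7], [278.9, 116.5], [240.9, 394.7]]
[-0.32391439 -0.49529402  0.12080013]
```

```bash
sed -i 's/^BX,BY,BW=.*/BX,BY,BW=.5166,-.0592,.1768/' h.py; cat >> h.py <<'E'
def wp(a,rho,phi,h=.005):
    A=np.radians(a);F=np.radians(phi)
    c=np.array([-rho*np.cos(A)-.0015*np.sin(A),.032+rho*np.sin(A)-.0015*np.cos(A)])
    t=c-h*np.array([np.sin(F),np.cos(F)]); return pose(t[0],t[1],phi)
E
python3 - <<'E'
from h import *
w=line(pose(-.145,.044,24),2); w+=line(pose(-.145,.062,24),4,w[-1])
w+=line(wp(26,.149,24),6,w[-1])
rows(w)
E
```

```text
[{"tx": 0.3, "ty": -0.1, "tz": 0.5, "rx": -0.0, "ry": 0.2, "rz": 0.1}, {"tx": 0.3, "ty": -0.0, "tz": 0.5, "rx": -0.0, "ry": 0.2, "rz": 0.1}, {"tx": 0.4, "ty": -0.0, "tz": -0.1, "rx": -0.0, "ry": -0.0, "rz": -0.0}, {"tx": 0.4, "ty": -0.0, "tz": -0.2, "rx": -0.0, "ry": -0.0, "rz": -0.0}, {"tx": 0.4, "ty": -0.0, "tz": -0.2, "rx": -0.0, "ry": -0.0, "rz": -0.0}, {"tx": 0.4, "ty": -0.0, "tz": -0.2, "rx": -0.0, "ry": -0.0, "rz": -0.0}, {"tx": 0.6, "ty": -0.0, "tz": -0.1, "rx": -0.0, "ry": -0.0, "rz": -0.0}, {"tx": 0.5, "ty": -0.0, "tz": -0.0, "rx": -0.0, "ry": -0.0, "rz": -0.0}, {"tx": 0.5, "ty": -0.0, "tz": -0.1, "rx": -0.0, "ry": -0.0, "rz": -0.0}, {"tx": 0.5, "ty": -0.0, "tz": -0.1, "rx": -0.0, "ry": -0.0, "rz": -0.0}, {"tx": 0.5, "ty": -0.0, "tz": -0.0, "rx": -0.0, "ry": -0.0, "rz": -0.0}, {"tx": 0.5, "ty": -0.0, "tz": -0.1, "rx": -0.0, "ry": -0.0, "rz": -0.0}]
ends [ 0.0004 -0.1364  0.0916] 12
```

>>> move_arm --rows '[{"tx": 0.3, "ty": -0.1, "tz": 0.5, "rx": 0, "ry": 0.2, "rz": 0.1}, {"tx": 0.3, "ty": 0, "tz": 0.5, "rx": 0, "ry": 0.2, "rz": 0.1}, {"tx": 0.4, "ty": 0, "tz": -0.1, "rx": 0, "ry": 0, "rz": 0}, {"tx": 0.4, "ty": 0, "tz": -0.2, "rx": 0, "ry": 0, "rz": 0}, {"tx": 0.4, "ty": 0, "tz": -0.2, "rx": 0, "ry": 0, "rz": 0}, {"tx": 0.4, "ty": 0, "tz": -0.2, "rx": 0, "ry": 0, "rz": 0}, {"tx": 0.6, "ty": 0, "tz": -0.1, "rx": 0, "ry": 0, "rz": 0}, {"tx": 0.5, "ty": 0, "tz": 0, "rx": 0, "ry": 0, "rz": 0}, {"tx": 0.5, "ty": 0, "tz": -0.1, "rx": 0, "ry": 0, "rz": 0}, {"tx": 0.5, "ty": 0, "tz": -0.1, "rx": 0, "ry": 0, "rz": 0}, {"tx": 0.5, "ty": 0, "tz": 0, "rx": 0, "ry": 0, "rz": 0}, {"tx": 0.5, "ty": 0, "tz": -0.1, "rx": 0, "ry": 0, "rz": 0}]'

```text
t: 7.05
position: [0.541, -0.1937, 0.0919]
ee_rot: [0.539, 0.643, 0.35, -0.418]
wrist_force: [-0.5, -0.5, -1.8]
finger_gap: -0.004
grip_force: 0.6
```

```bash
python3 - <<'E'
from h import *
show()
cv2.imwrite("pics/wrist3.png",read_camera("wrist")); C=cam("wrist")
for a in (.2,.3,.4,.5,.6): print(a,[proj(C,pose(-v*np.cos(a),.032+v*np.sin(a),0,x)[0]).round(1).tolist() for v,x in ((.143,.085),(.143,-.085),(.163,.025),(.163,-.025))])
w=[wp(a,.149-.009*(a-26)/54,24+(a-26)*.45) for a in np.linspace(30,80,14)]
rows(w)
E
```

```text
t 7.05 book [ 0.0004 -0.1367  0.0919] phi 24.0 q [-0.84  0.96  1.16  0.57  2.04 -1.04] F [-0.46 -0.47 -1.82]
0.2 [[283.5, 396.4], [283.6, 114.7], [310.9, 301.6], [310.9, 209.4]]
0.3 [[264.5, 401.5], [264.6, 109.6], [287.8, 303.8], [287.8, 207.3]]
0.4 [[242.7, 405.7], [242.8, 105.3], [260.5, 305.5], [260.5, 205.5]]
0.5 [[218.6, 408.8], [218.7, 102.2], [229.7, 306.9], [229.7, 204.1]]
0.6 [[193.1, 410.7], [193.2, 100.2], [196.6, 307.7], [196.6, 203.2]]
[{"tx": 0.9, "ty": -0.1, "tz": 0.2, "rx": 0.0, "ry": -1.8, "rz": 0.0}, {"tx": 1.0, "ty": 0.0, "tz": 0.1, "rx": 0.0, "ry": -1.7, "rz": 0.0}, {"tx": 1.0, "ty": 0.0, "tz": 0.2, "rx": 0.0, "ry": -1.8, "rz": 0.0}, {"tx": 0.9, "ty": 0.0, "tz": 0.2, "rx": 0.0, "ry": -1.7, "rz": 0.0}, {"tx": 1.0, "ty": 0.0, "tz": 0.3, "rx": 0.0, "ry": -1.7, "rz": 0.0}, {"tx": 0.9, "ty": 0.0, "tz": 0.3, "rx": 0.0, "ry": -1.7, "rz": 0.0}, {"tx": 0.9, "ty": 0.0, "tz": 0.3, "rx": 0.0, "ry": -1.8, "rz": 0.0}, {"tx": 0.9, "ty": 0.0, "tz": 0.3, "rx": 0.0, "ry": -1.7, "rz": 0.0}, {"tx": 0.9, "ty": 0.0, "tz": 0.4, "rx": 0.0, "ry": -1.7, "rz": 0.0}, {"tx": 0.9, "ty": 0.0, "tz": 0.4, "rx": 0.0, "ry": -1.8, "rz": 0.0}, {"tx": 0.8, "ty": 0.0, "tz": 0.5, "rx": 0.0, "ry": -1.7, "rz": 0.0}, {"tx": 0.8, "ty": 0.0, "tz": 0.4, "rx": 0.0, "ry": -1.7, "rz": -0.0}, {"tx": 0.8, "ty": 0.0, "tz": 0.5, "rx": 0.0, "ry": -1.8, "rz": -0.0}, {"tx": 0.8, "ty": 0.0, "tz": 0.5, "rx": 0.0, "ry": -1.7, "rz": -0.0}]
ends [-0.0003 -0.0298  0.1666] 14
```

View pics/wrist3.png

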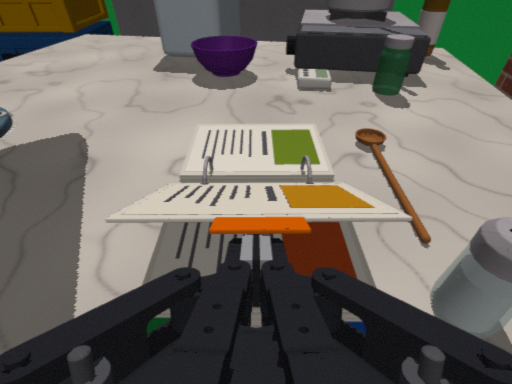

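The leaf is lifting, at about 0.5 rad with the tab edge at row 229. The tip is under the tab, so I carry on.

>>> move_arm --rows '[{"tx": 0.9, "ty": -0.1, "tz": 0.2, "rx": 0, "ry": -1.8, "rz": 0}, {"tx": 1.0, "ty": 0, "tz": 0.1, "rx": 0, "ry": -1.7, "rz": 0}, {"tx": 1.0, "ty": 0, "tz": 0.2, "rx": 0, "ry": -1.8, "rz": 0}, {"tx": 0.9, "ty": 0, "tz": 0.2, "rx": 0, "ry": -1.7, "rz": 0}, {"tx": 1.0, "ty": 0, "tz": 0.3, "rx": 0, "ry": -1.7, "rz": 0}, {"tx": 0.9, "ty": 0, "tz": 0.3, "rx": 0, "ry": -1.7, "rz": 0}, {"tx": 0.9, "ty": 0, "tz": 0.3, "rx": 0, "ry": -1.8, "rz": 0}, {"tx": 0.9, "ty": 0, "tz": 0.3, "rx": 0, "ry": -1.7, "rz": 0}, {"tx": 0.9, "ty": 0, "tz": 0.4, "rx": 0, "ry": -1.7, "rz": 0}, {"tx": 0.9, "ty": 0, "tz": 0.4, "rx": 0, "ry": -1.8, "rz": 0}, {"tx": 0.8, "ty": 0, "tz": 0.5, "rx": 0, "ry": -1.7, "rz": 0}, {"tx": 0.8, "ty": 0, "tz": 0.4, "rx": 0, "ry": -1.7, "rz": 0}, {"tx": 0.8, "ty": 0, "tz": 0.5, "rx": 0, "ry": -1.8, "rz": 0}, {"tx": 0.8, "ty": 0, "tz": 0.5, "rx": 0, "ry": -1.7, "rz": 0}]'

```text
t: 8.5
position: [0.5215, -0.0887, 0.1662]
ee_rot: [0.6, 0.717, 0.228, -0.272]
wrist_force: [-0.2, -0.7, 0.3]
finger_gap: -0.002
grip_force: 0.5
```

```bash
python3 - <<'E'
from h import *
show()
ims=[read_camera(n) for n in("wrist","scene")]
cv2.imwrite("pics/c4.png",np.hstack([cv2.resize(ims[0],(400,300)),cv2.resize(ims[1][110:260,150:350],(400,300))]))
w=[wp(a,.140-.012*(a-80)/55,48+(a-80)*.5) for a in np.linspace(84,135,16)]
rows(w)
E
```

```text
t 8.5 book [-0.0004 -0.0299  0.1662] phi 48.4 q [-0.68  0.46  1.56  0.46  1.7  -0.93] F [-0.19 -0.67  0.34]
[{"tx": 0.7, "ty": 0.0, "tz": 0.6, "rx": 0.0, "ry": -1.7, "rz": 0.1}, {"tx": 0.6, "ty": 0.0, "tz": 0.5, "rx": -0.0, "ry": -1.7, "rz": -0.0}, {"tx": 0.6, "ty": 0.0, "tz": 0.5, "rx": -0.0, "ry": -1.7, "rz": -0.0}, {"tx": 0.6, "ty": 0.0, "tz": 0.6, "rx": -0.0, "ry": -1.7, "rz": -0.0}, {"tx": 0.6, "ty": 0.0, "tz": 0.5, "rx": -0.0, "ry": -1.7, "rz": -0.0}, {"tx": 0.5, "ty": 0.0, "tz": 0.6, "rx": -0.0, "ry": -1.7, "rz": -0.0}, {"tx": 0.6, "ty": 0.0, "tz": 0.6, "rx": -0.0, "ry": -1.7, "rz": -0.0}, {"tx": 0.5, "ty": 0.0, "tz": 0.6, "rx": -0.0, "ry": -1.7, "rz": -0.0}, {"tx": 0.5, "ty": 0.0, "tz": 0.6, "rx": -0.0, "ry": -1.7, "rz": -0.0}, {"tx": 0.4, "ty": 0.0, "tz": 0.7, "rx": -0.0, "ry": -1.7, "rz": -0.0}, {"tx": 0.5, "ty": 0.0, "tz": 0.6, "rx": -0.0, "ry": -1.7, "rz": -0.0}, {"tx": 0.4, "ty": 0.0, "tz": 0.6, "rx": -0.0, "ry": -1.7, "rz": -0.0}, {"tx": 0.4, "ty": 0.0, "tz": 0.7, "rx": -0.0, "ry": -1.7, "rz": -0.0}, {"tx": 0.4, "ty": 0.0, "tz": 0.6, "rx": -0.0, "ry": -1.7, "rz": -0.0}, {"tx": 0.3, "ty": 0.0, "tz": 0.7, "rx": -0.0, "ry": -1.7, "rz": -0.0}, {"tx": 0.4, "ty": 0.0, "tz": 0.7, "rx": -0.0, "ry": -1.7, "rz": -0.0}]
ends [-0.0002  0.085   0.1223] 16
```

View pics/c4.png

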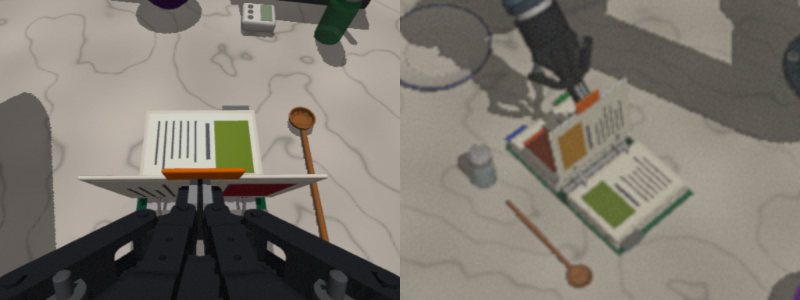

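The picture shows the leaf near upright, with the fingertip against its back below the tab. I carry on over the top.

>>> move_arm --rows '[{"tx": 0.7, "ty": 0, "tz": 0.6, "rx": 0, "ry": -1.7, "rz": 0.1}, {"tx": 0.6, "ty": 0, "tz": 0.5, "rx": 0, "ry": -1.7, "rz": 0}, {"tx": 0.6, "ty": 0, "tz": 0.5, "rx": 0, "ry": -1.7, "rz": 0}, {"tx": 0.6, "ty": 0, "tz": 0.6, "rx": 0, "ry": -1.7, "rz": 0}, {"tx": 0.6, "ty": 0, "tz": 0.5, "rx": 0, "ry": -1.7, "rz": 0}, {"tx": 0.5, "ty": 0, "tz": 0.6, "rx": 0, "ry": -1.7, "rz": 0}, {"tx": 0.6, "ty": 0, "tz": 0.6, "rx": 0, "ry": -1.7, "rz": 0}, {"tx": 0.5, "ty": 0, "tz": 0.6, "rx": 0, "ry": -1.7, "rz": 0}, {"tx": 0.5, "ty": 0, "tz": 0.6, "rx": 0, "ry": -1.7, "rz": 0}, {"tx": 0.4, "ty": 0, "tz": 0.7, "rx": 0, "ry": -1.7, "rz": 0}, {"tx": 0.5, "ty": 0, "tz": 0.6, "rx": 0, "ry": -1.7, "rz": 0}, {"tx": 0.4, "ty": 0, "tz": 0.6, "rx": 0, "ry": -1.7, "rz": 0}, {"tx": 0.4, "ty": 0, "tz": 0.7, "rx": 0, "ry": -1.7, "rz": 0}, {"tx": 0.4, "ty": 0, "tz": 0.6, "rx": 0, "ry": -1.7, "rz": 0}, {"tx": 0.3, "ty": 0, "tz": 0.7, "rx": 0, "ry": -1.7, "rz": 0}, {"tx": 0.4, "ty": 0, "tz": 0.7, "rx": 0, "ry": -1.7, "rz": 0}]'

```text
t: 10.2
position: [0.5015, 0.0238, 0.1208]
ee_rot: [0.638, 0.76, 0.08, -0.096]
wrist_force: [-0.3, -0.9, 1.3]
finger_gap: -0.002
grip_force: 0.3
```

```bash
python3 - <<'E'
from h import *
show()
ims=[read_camera(n) for n in("wrist","scene")]
cv2.imwrite("pics/c5.png",np.hstack([cv2.resize(ims[0],(400,300)),cv2.resize(ims[1][110:260,150:350],(400,300))]))
w=[wp(a,.128-.006*(a-135)/40,75.5+(a-135)*.35) for a in np.linspace(138,174,13)]
rows(w)
E
```

```text
t 10.2 book [-0.0003  0.0844  0.1208] phi 75.6 q [-0.33  0.2   1.85  0.23  1.23 -0.6 ] F [-0.32 -0.89  1.33]
[{"tx": 0.2, "ty": 0.1, "tz": 0.4, "rx": -0.2, "ry": -1.0, "rz": -0.0}, {"tx": 0.3, "ty": 0.0, "tz": 0.6, "rx": 0.0, "ry": -1.1, "rz": -0.0}, {"tx": 0.3, "ty": 0.0, "tz": 0.6, "rx": 0.0, "ry": -1.0, "rz": -0.0}, {"tx": 0.2, "ty": 0.0, "tz": 0.6, "rx": 0.0, "ry": -1.1, "rz": -0.0}, {"tx": 0.2, "ty": 0.0, "tz": 0.6, "rx": 0.0, "ry": -1.0, "rz": -0.0}, {"tx": 0.2, "ty": 0.0, "tz": 0.6, "rx": 0.0, "ry": -1.1, "rz": -0.0}, {"tx": 0.1, "ty": 0.0, "tz": 0.7, "rx": 0.0, "ry": -1.0, "rz": -0.0}, {"tx": 0.2, "ty": 0.0, "tz": 0.6, "rx": 0.0, "ry": -1.1, "rz": -0.0}, {"tx": 0.1, "ty": 0.0, "tz": 0.6, "rx": 0.0, "ry": -1.0, "rz": -0.0}, {"tx": 0.1, "ty": 0.0, "tz": 0.7, "rx": 0.0, "ry": -1.1, "rz": -0.0}, {"tx": 0.0, "ty": -0.0, "tz": 0.6, "rx": 0.0, "ry": -1.0, "rz": -0.0}, {"tx": 0.1, "ty": -0.0, "tz": 0.6, "rx": 0.0, "ry": -1.1, "rz": -0.0}, {"tx": 0.0, "ty": -0.0, "tz": 0.7, "rx": 0.0, "ry": -1.0, "rz": -0.0}]
ends [0.     0.1162 0.0459] 13
```

View pics/c5.png

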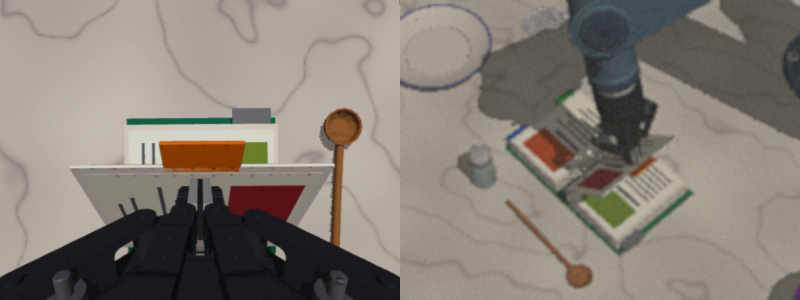

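The leaf is past upright, leaning left, and the tip is on its back face. Now I lower it.

>>> move_arm --rows '[{"tx": 0.2, "ty": 0, "tz": 0.4, "rx": 0, "ry": -1.0, "rz": 0}, {"tx": 0.3, "ty": 0, "tz": 0.6, "rx": 0, "ry": -1.1, "rz": 0}, {"tx": 0.3, "ty": 0, "tz": 0.6, "rx": 0, "ry": -1.0, "rz": 0}, {"tx": 0.2, "ty": 0, "tz": 0.6, "rx": 0, "ry": -1.1, "rz": 0}, {"tx": 0.2, "ty": 0, "tz": 0.6, "rx": 0, "ry": -1.0, "rz": 0}, {"tx": 0.2, "ty": 0, "tz": 0.6, "rx": 0, "ry": -1.1, "rz": 0}, {"tx": 0.1, "ty": 0, "tz": 0.7, "rx": 0, "ry": -1.0, "rz": 0}, {"tx": 0.2, "ty": 0, "tz": 0.6, "rx": 0, "ry": -1.1, "rz": 0}, {"tx": 0.1, "ty": 0, "tz": 0.6, "rx": 0, "ry": -1.0, "rz": 0}, {"tx": 0.1, "ty": 0, "tz": 0.7, "rx": 0, "ry": -1.1, "rz": 0}, {"tx": 0, "ty": 0, "tz": 0.6, "rx": 0, "ry": -1.0, "rz": 0}, {"tx": 0.1, "ty": 0, "tz": 0.6, "rx": 0, "ry": -1.1, "rz": 0}, {"tx": 0, "ty": 0, "tz": 0.5, "rx": 0, "ry": -1.0, "rz": 0}, {"tx": 0, "ty": 0, "tz": 0, "rx": 0, "ry": 0, "rz": 0}]'

```text
t: 11.7
position: [0.4953, 0.0538, 0.0477]
ee_rot: [0.642, 0.766, 0.004, -0.007]
wrist_force: [0.6, -0.8, 0.9]
finger_gap: -0.0
grip_force: 0.0
```

```bash
python3 -c "
from h import *
show()"
```

```text
t 11.7 book [-0.0011  0.115   0.0477] phi 89.1 q [-0.14  0.27  1.92  0.02  0.96 -0.33] F [ 0.61 -0.79  0.85]
```

>>> move_arm --rows '[{"tx": 0, "ty": 0, "tz": 0.5, "rx": 0, "ry": 0, "rz": 0}, {"tx": 0, "ty": 0, "tz": 0.5, "rx": 0, "ry": 0, "rz": 0}, {"tx": 0, "ty": 0, "tz": 0.3, "rx": 0, "ry": 0, "rz": 0}, {"tx": 0, "ty": 0, "tz": 0, "rx": 0, "ry": 0, "rz": 0}]'

```text
t: 12.1
position: [0.4957, 0.0534, 0.035]
ee_rot: [0.643, 0.766, 0.004, -0.007]
wrist_force: [-0.2, -0.3, 0.3]
finger_gap: 0.005
grip_force: 0.0
```

>>> move_arm --rows '[{"tx": 0, "ty": 0, "tz": 0.1, "rx": 0, "ry": 0, "rz": 0}, {"tx": 0, "ty": 0, "tz": 0.1, "rx": 0, "ry": 0, "rz": 0}, {"tx": 0, "ty": 0, "tz": 0, "rx": 0, "ry": 0, "rz": 0}]'

```text
t: 12.4
position: [0.4961, 0.0535, 0.0337]
ee_rot: [0.643, 0.766, 0.005, -0.007]
wrist_force: [-0.4, 0.0, -0.8]
finger_gap: -0.0
grip_force: 0.1
```

>>> move_arm --rows '[{"tx": 0, "ty": 0, "tz": 0.1, "rx": 0, "ry": 0, "rz": 0}, {"tx": 0, "ty": 0, "tz": 0, "rx": 0, "ry": 0, "rz": 0}, {"tx": 0, "ty": 0, "tz": 0, "rx": 0, "ry": 0, "rz": 0}]'

```text
t: 12.7
position: [0.4962, 0.0535, 0.0334]
ee_rot: [0.643, 0.766, 0.004, -0.006]
wrist_force: [-3.0, 0.1, 8.9]
finger_gap: 0.001
grip_force: 4.4
```

>>> move_arm --rows '[{"tx": 0, "ty": 0, "tz": 0.1, "rx": 0, "ry": 0, "rz": 0}, {"tx": 0, "ty": 0, "tz": 0, "rx": 0, "ry": 0, "rz": 0}, {"tx": 0, "ty": 0, "tz": 0, "rx": 0, "ry": 0, "rz": 0}]'

```text
t: 13.0
position: [0.4963, 0.0536, 0.0332]
ee_rot: [0.642, 0.766, 0.004, -0.006]
wrist_force: [-6.5, 0.5, 18.1]
finger_gap: -0.0
grip_force: 8.8
```

The leaf is pressed flat, with the tip resting at z = 33 mm. I retreat straight up.

>>> move_arm --rows '[{"tx": 0, "ty": 0, "tz": -0.1, "rx": 0, "ry": 0, "rz": 0}, {"tx": 0, "ty": 0, "tz": -0.1, "rx": 0, "ry": 0, "rz": 0}, {"tx": 0, "ty": 0, "tz": -0.2, "rx": 0, "ry": 0, "rz": 0}, {"tx": 0, "ty": 0, "tz": -0.5, "rx": 0, "ry": 0, "rz": 0}, {"tx": 0, "ty": 0, "tz": -2, "rx": 0, "ry": 0, "rz": 0}, {"tx": 0, "ty": 0, "tz": -3, "rx": 0, "ry": 0, "rz": 0}, {"tx": 0, "ty": 0, "tz": -3, "rx": 0, "ry": 0, "rz": 0}, {"tx": 0, "ty": 0, "tz": -3, "rx": 0, "ry": 0, "rz": 0}, {"tx": 0, "ty": 0, "tz": -3, "rx": 0, "ry": 0, "rz": 0}, {"tx": 0, "ty": 0, "tz": -3, "rx": 0, "ry": 0, "rz": 0}, {"tx": 0, "ty": 0, "tz": -3, "rx": 0, "ry": 0, "rz": 0}, {"tx": 0, "ty": 0, "tz": 0, "rx": 0, "ry": 0, "rz": 0}]'

```text
t: 14.2
position: [0.4995, 0.0501, 0.2456]
ee_rot: [0.643, 0.766, 0.007, -0.003]
wrist_force: [0.4, -1.0, -0.1]
finger_gap: 0.004
grip_force: 0.0
```

```bash
python3 - <<'E'
from h import *
show()
ims=[read_camera(n) for n in("wrist","scene")]
cv2.imwrite("pics/c6.png",np.hstack([cv2.resize(ims[0],(400,300)),cv2.resize(ims[1][110:260,150:350],(400,300))]))
E
```

```text
t 14.2 book [0.0024 0.1106 0.2456] phi 89.1 q [-0.15 -0.    1.77  0.02  1.37 -0.32] F [ 0.4  -1.   -0.13]
```

View pics/c6.png

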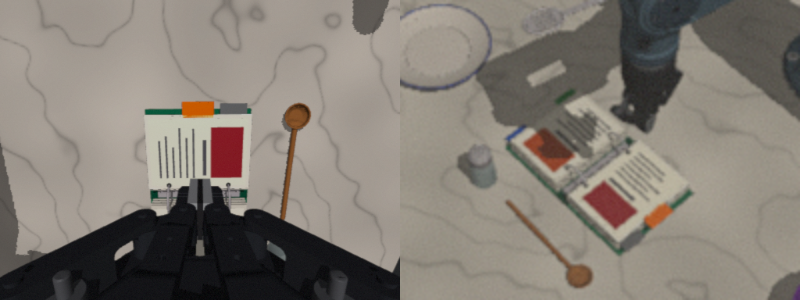

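The leaf lies flat on the left half with the orange tab at the left edge, the other things look where they were, and the hand is clear. I'm handing the job in.

```bash
python3 -c "
from station import bot
print(bot.finish_job())"
```

```text
the job is handed in; nothing more can be done
None
```

The orange-tabbed leaf is turned over the rings and pressed flat on the left pile, the hand is clear, nothing else on the board looked moved in the last pictures, and the job is handed in at about 14 s (verdict not shown).

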